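Clear the bread board and present the dark baguette

TASK

With the red-handled scraper block, sweep the three bits of crust off the bread board into the metal crumb tray joined to it (do not touch the crust with the fingers), then stand the scraper upright on the bare counter, clear of the board and tray, and let go of it. Then draw the dark baguette out of its pocket in the leaning stand and turn it level, and finish while still holding it level in the gripper, its middle over the middle of the cleared board and raised well clear of it (a good hand's breadth or more). Leave the pale baguette and the other things on the counter where they are.

Things in the scene. Friction and masses are not known exactly. Their poses are not given: they have to be found in the camera images.
- board: Fixed pale wooden bread board without rims, 150 (x) x 190 (y) mm, top face 30 mm above the counter. Origin: centre of its underside, at counter height. The crumb tray adjoins its -y edge; crust is swept along the board's -y into it.
- tray (a point): Centre of the floor of the aluminium crumb tray fixed to the board; axes as the board's. The tray spans board y -95 to -185 mm over the board's full width in x; it is open on the board's side (a 22 mm step down from the board's top); floor 8 mm above the counter; walls on its other three sides 5 mm thick, top 22 mm above the counter.
- crust1: Loose bit of brown crust, about 20 x 15 x 13 mm, 10 g, lying on the board. Origin: centre of its underside. At the start it lies within 40 mm of the board's centre line in x and between y -65 and +45 mm in the board's frame.
- crust2: Loose bit of brown crust, about 20 x 15 x 13 mm, 10 g, lying on the board. Origin: centre of its underside. At the start it lies within 40 mm of the board's centre line in x and between y -65 and +45 mm in the board's frame.
- crust3: Loose bit of brown crust, about 20 x 15 x 13 mm, 10 g, lying on the board. Origin: centre of its underside. At the start it lies within 40 mm of the board's centre line in x and between y -65 and +45 mm in the board's frame.
- scraper: Loose scraper block standing upright on the counter right of the board, about 0.18 kg. White foot 130 (x) x 36 (y) x 22 (z) mm; on it, centred, a red grip 100 (x) x 24 (y) mm from 22 to 72 mm above the underside. Origin: centre of the underside; long axis x. Pinch the grip across y (24 mm) from above, e.g. with the TCP 52 mm above the underside.
- stand: Fixed wooden stand, base 230 x 180 x 12 mm, with two wicker pockets (centre lines at y +52 and -52 mm), each holding a baguette leaning 45 degrees with its upper end towards the stand's +x. Origin: at counter height, below the point midway between the baguettes' middles, which are 131 mm up. Front of the pockets at x -125 mm, highest wood 175 mm up.
- dark: Dark brown baguette with whitish cuts: rigid bar 44 mm in diameter, 260 mm long, ends tapered, about 0.16 kg (+-30 %), in either pocket. Origin: its middle and centre of mass. x axis: its length, pointing to the upper end, 45 degrees up along the stand's +x. Draw it 60 mm along x to clear the pocket. Its middle is free on both sides: pinch it there with fingers closing along the stand's y.
- pale: Pale golden baguette, same shape and frame, in the other pocket; leave it. Each pocket is a square tube, 56 mm wide, 52 mm high inside, closed round the lowest 60 mm of the baguette with a floor under its foot; from there a 26 mm wide, 8 mm thick rail lies under the baguette up to 90 mm past its middle; above and beside it is open.
- jar: Amber jar with brass lid, 60 mm diameter, 85 mm high, loose. Origin: centre of underside. Leave it alone.
- roll: Pale round bread roll, 85 mm across, 53 mm high, loose. Origin: centre of underside. Leave it alone.
- rye_roll: Brown round roll, 90 mm across, 56 mm high, loose. Origin: centre of underside. Leave it alone.
- bowl: White ceramic bowl, 90 mm across, 50 mm high, loose. Origin: centre of underside. Leave it alone.
- salt: White shaker, 40 mm diameter, 70 mm high, loose, beyond the stand. Origin: centre of underside. Leave it alone.
Things that resemble listed ones, but are neither listed nor needed, are in the scene too. What is meant by the scraper is not turquoise, and is the larger of those in its own colour.

How it is judged:
On the way, in this order (a step that is already met when the one before it is completed fails the run):
1. all three crusts are in the crumb tray while the scraper is in the gripper (y of crust1 in the frame of board between -0.19 and -0.095 m and x of crust1 in the frame of board between -0.08 and 0.08 m and z of each of crust1, crust2, crust3 in the frame of board below 0.03 m and y of crust2 in the frame of board between -0.19 and -0.095 m and x of crust2 in the frame of board between -0.08 and 0.08 m and y of crust3 in the frame of board between -0.19 and -0.095 m and x of crust3 in the frame of board between -0.08 and 0.08 m and contact force between the fingers and scraper above 1 N), for 0.1 s.
2. the scraper stands upright on the counter, let go (height (world z) of scraper below 0.005 m and angle between scraper's own z axis and vertical below 0.15 rad and contact force between the fingers and scraper below 0.05 N), for 0.2 s.
3. the dark baguette is held, drawn out of its pocket (contact force between the fingers and dark above 1 N and contact force between dark and stand below 0.05 N and contact force between dark and board below 0.05 N and distance of dark from where it was at the start of the episode above 0.08 m), for 0.1 s.
At the end, for the whole second after the job is handed in: Dark baguette held still, level within 13 degrees, its middle over 110 mm above the counter and within 70 mm (horizontally) of the board's, touching neither stand nor board; crusts in the tray; scraper upright on the counter, let go; pale baguette within 30 mm of its start (all of step 2 and contact force between the fingers and dark above 1 N and contact force between dark and stand below 0.05 N and contact force between dark and board below 0.05 N and height (world z) of dark above 0.11 m and angle between dark's own x axis and vertical between 1.34 and 1.8 rad and horizontal distance between dark and board below 0.07 m and linear speed of dark below 0.03 m/s and distance of pale from where it was at the start of the episode below 0.03 m and y of crust1 in the frame of board between -0.19 and -0.095 m and x of crust1 in the frame of board between -0.08 and 0.08 m and z of each of crust1, crust2, crust3 in the frame of board below 0.03 m and y of crust2 in the frame of board between -0.19 and -0.095 m and x of crust2 in the frame of board between -0.08 and 0.08 m and y of crust3 in the frame of board between -0.19 and -0.095 m and x of crust3 in the frame of board between -0.08 and 0.08 m); the arm keeps its last pose, push and grip.
It fails at once if a bit of crust is touched with the fingers (contact force between the fingers and crust1 above 0.3 N or contact force between the fingers and crust2 above 0.3 N or contact force between the fingers and crust3 above 0.3 N).
It fails at once if the pale baguette or a bystander is shifted by more than 30 mm (distance of any of pale, jar, roll, rye_roll, bowl, salt from where it was at the start of the episode above 0.03 m).
It also fails if it takes over 72 s, if anything falls off the work surface, if the arm or the gripper's body presses on something with over 40 N, if the wrist force passes 120 N, or if a joint passes its speed limit or range.

ROBOT

A 6-joint arm with a two-finger parallel gripper is mounted at the origin on the work surface. World frame = base frame: x ahead of the robot, y to its left, z up, the work surface at z = 0. Lengths are in m, angles in rad, forces in N, time in s.
With the tool pointing down it reaches from about 0.25 to 0.775 m from the base axis. Payload 4 kg.
Tool frame: the origin (TCP) lies between the finger pads, 19 mm behind the fingertips; this is the grasp point; z points along the fingers, y is the line along which they close (so a half turn about z gives the same grasp; the last joint's range is limited). The gripper opens to 94 mm and grips with 3 to 60 N. Pads are 16 mm wide; open, the fingers measure 119 mm over their backs; the gripper's body (75 mm by 177 mm) begins 78 mm behind the grasp point.
Start: joints at [-1.299, 0.087, 1.371, -0, 1.684, -0.103], TCP at [0.201, -0.512, 0.224] pointing down, gripper open.
Joint ranges: [-3.1, 3.1], [-0.76, 2.03], [0.27, 2.55], [-1.08, 4.22], [0.17, 2.65], [-2.57, 2.57]. Speed limits (rad/s): [2.79, 2.79, 3.14, 3.14, 3.14, 3.14].

INTERFACE

Orientations are given as [roll, pitch, yaw] about the fixed x, y, z axes, in that order (R = Rz(yaw) Ry(pitch) Rx(roll)).
In Python, from bench import readout, imaging, robot gives the robot as it stands.
- The arm moves only by the tool carry_out, never from a script. Its argument "motion" is text: rows parted by semicolons, each of 7 numbers parted by spaces: the shift along the tool's x, y, z each as a share of 200 mm, from -1 to 1, then the turn, a rotation vector about the tool's x, y, z each as a share of 120 degrees, from -1 to 1, then the opening, from 0 (shut) to 1 (fully open). A call has 1 to 12 rows; each row shifts and turns the commanded pose from where the row before left it, along the tool's axes as they then stand; what a row does not reach is not made up. A row lasts 1/8 s, in which the tool goes at most 62.5 mm and 10.7 degrees, less where a joint would pass 70% of its speed; a pose out of reach is approached as far as the arm can. A call with a number of a shift or a turn outside -1 to 1 is refused whole. A call with a gripper value outside its range is refused whole. The fingers move at their own pace and stop on an object; the grip force is fixed at half the most. Time passes only in rows, so rows that do not move let the fingers close. It gives the time, the measured TCP pose, the force, the opening and the grip force at its end, in the units of the state.
- readout.get_obs(): the state, without advancing time (a new reading comes with each control period).
- imaging.snapshot(name): name is "scene" or "top"; returns a dict with "pixels" (400x640x3 uint8, red, green, blue), "fx", "fy", "cx", "cy" (pixels), "dist_coeffs" ([k1, k2, p1, p2, k3] as OpenCV has them; the pictures are not rectified), "R" (3x3) and "t" (3): a world point X has camera coordinates R X + t. Camera axes: x right, y down, z forward; pixel columns grow to the right and rows downward; lengths in m; the calibration is good to about 2 mm. A picture is of the moment at which its call begins. There is no depth.
- robot.close_job(): hands the job in; it is judged then, once.
The state is a dict: "time": time; "joint_positions": joint angles; "qvel": joint speeds; "joint_torque": joint torques, N m; "tool_pos": TCP position; "ee_rot": TCP orientation; "wrist_force": force on the tool from outside, world axes, zero at the start; "wrist_torque": the same for the moment, N m; "width": finger opening in m; "finger_force": force on a finger pad.
Only numpy, scipy, OpenCV 4.12 (cv2) and the standard library are available. Lean on these libraries where they do the work, as an engineer would, in place of code of your own. Each camera call takes 0.05 s, during which the arm holds its last target. There are 200 camera calls.

## Working session

There is one attempt and no reset: what is moved stays moved. The work goes in short steps, Python scripts to look and compute and a tool call to move; the robot and the scene stay as the last step left them, time stands still between calls to the robot, and variables do not carry over. Pictures are saved under pics/ and viewed, at most 10 in all, crops included, and the job is handed in when it is done.

Besides the shell and the picture viewer there is one more tool, called after "Call:" by a JSON object that holds its "op" and its "data", one argument or row to a line. carry_out: Moves the arm, as the interface text tells. Its arguments: {"type":"object","properties":{"motion":{"type":"string"}},"required":["motion"]}

```bash
ls; mkdir -p pics; python3 - <<'E'
from bench import readout, imaging, robot
import cv2,numpy as np,pickle
for n in("scene","top"):
    s=imaging.snapshot(n); pickle.dump(s,open(n+"0.pkl","wb"))
    cv2.imwrite(f"pics/{n}0.png",cv2.cvtColor(s["pixels"],cv2.COLOR_RGB2BGR))
    print(n,s["fx"],s["cx"],s["cy"],s["dist_coeffs"],-s["R"].T@s["t"],s["R"].round(3).tolist())
print(readout.get_obs())
E
```

```text
pics
scene 486.62546255730365 311.1040662190185 202.9930811194838 [0.0485131 0.        0.        0.        0.       ] [ 1.20531805 -0.37159466  0.94194857] [[0.445, 0.896, -0.001], [0.661, -0.329, -0.675], [-0.605, 0.299, -0.738]]
top 392.925026617468 317.2711277300976 200.12177890554557 [-0.02123486  0.          0.          0.          0.        ] [ 0.2817938  -0.00417892  1.25218079] [[0.019, -1.0, -0.009], [-0.981, -0.017, -0.191], [0.191, 0.012, -0.981]]
{'time': 0.1, 'joint_positions': array([-1.29908940e+00,  8.78673968e-02,  1.37208606e+00,  1.02403398e-05,
        1.68356507e+00, -1.03106501e-01]), 'qvel': array([ 0.0013858 , -0.00112333, -0.00510033,  0.00083723,  0.00053301,
        0.00197344]), 'joint_torque': array([ 1.96373934e-03, -3.41253161e+01, -3.03301299e+01,  7.20231584e-02,
        3.04204028e-02, -1.01258213e-04]), 'tool_pos': array([ 0.20123049, -0.51138979,  0.22323731]), 'ee_rot': array([-3.13967806e+00, -2.08341348e-04,  3.74814372e-01]), 'wrist_force': array([ 0.36722033,  0.31576853, -0.1216292 ]), 'wrist_torque': array([-0.01924217, -0.00302929,  0.03228798]), 'finger_force': 0.0, 'width': 0.09404247169804407}
```

View pics/scene0.png

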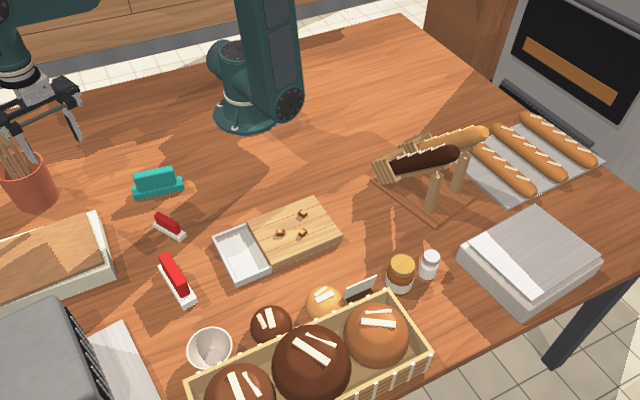

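View pics/top0.png

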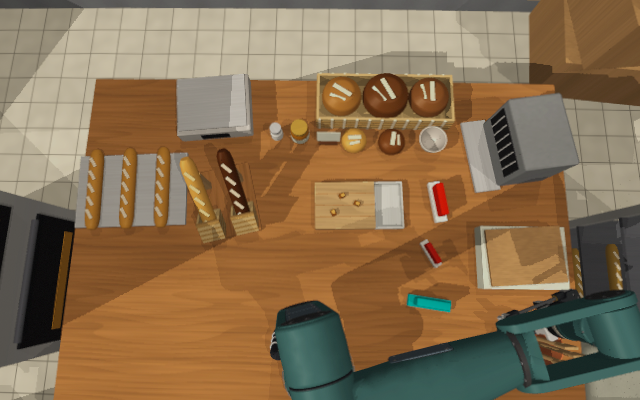

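The scene view shows the larger red scraper at (178,281), a smaller red one at (168,226) and a turquoise one at (158,183). In the top view they are at (438,201), (431,253) and (429,302). The larger red one fits the description. The crusts are at top (343,195), (357,203) and (334,212). The board spans (315–403, 182–228) and has the tray on its right (-y). The dark baguette is at top (233,185), in the pocket at lower y.

```bash
cat > h.py <<'E'
import cv2,numpy as np,pickle
def K(s): return np.array([[s["fx"],0,s["cx"]],[0,s["fy"],s["cy"]],[0,0,1]])
def ray(s,p):
    n=cv2.undistortPoints(np.array(p,float).reshape(-1,1,2),K(s),np.array(s["dist_coeffs"]))[:,0]
    d=np.c_[n,np.ones(len(n))]@s["R"]; return -s["R"].T@s["t"],d/np.linalg.norm(d,axis=1)[:,None]
def plane(s,p,z):
    c,d=ray(s,p); return c+d*((z-c[2])/d[:,2])[:,None]
def tri(s1,p1,s2,p2):
    c1,d1=ray(s1,p1);c2,d2=ray(s2,p2);o=[]
    for a,b in zip(d1,d2):
        k=np.linalg.lstsq(np.c_[a,-b],c2-c1,rcond=None)[0]
        q,r=c1+k[0]*a,c2+k[1]*b;o.append([*(q+r)/2,np.linalg.norm(q-r)])
    return np.array(o)
def proj(s,X): return cv2.projectPoints(np.array(X,float).reshape(-1,1,3),cv2.Rodrigues(s["R"])[0],s["t"],K(s),np.array(s["dist_coeffs"]))[0][:,0]
def hsv(s): return cv2.cvtColor(s["pixels"],cv2.COLOR_RGB2HSV)
def blobs(m,lo=8,roi=None):
    m=m.astype(np.uint8)
    if roi: k=np.zeros_like(m);k[roi[1]:roi[3],roi[0]:roi[2]]=1;m=m*k
    n,l,st,c=cv2.connectedComponentsWithStats(m)
    return [(c[i].round(1),st[i][4],l==i) for i in range(1,n) if st[i][4]>=lo]
E
python3 - <<'E'
from h import *
S=pickle.load(open("scene0.pkl","rb"));T=pickle.load(open("top0.pkl","rb"))
for n,s,r,rb in(("S",S,(140,190,350,320),(210,190,345,290)),("T",T,(300,170,460,270),(312,178,378,232))):
    H=hsv(s);h,a,v=[H[...,i].astype(int) for i in range(3)]
    red=((h<5)|(h>172))&(a>170)&(v>70)
    for c,ar,m in blobs(red,30,r):
        ys,xs=np.nonzero(m);print(n,"red",c,ar,cv2.boxPoints(cv2.minAreaRect(np.c_[xs,ys].astype(np.float32))).round(1).tolist())
    cr=(a>120)&(v<175)&(h<22)
    for c,ar,m in blobs(cr,8,rb): print(n,"crust?",c,ar)
    # dark baguette
    rd=(370,130,480,200) if n=="S" else (205,140,260,225)
    for c,ar,m in blobs((v<75),60,rd):
        ys,xs=np.nonzero(m);print(n,"dark",c,ar,cv2.boxPoints(cv2.minAreaRect(np.c_[xs,ys].astype(np.float32))).round(1).tolist())
a=cv2.resize(cv2.cvtColor(T["pixels"][172:268,300:460],cv2.COLOR_RGB2BGR),None,fx=5,fy=5,interpolation=cv2.INTER_NEAREST)
cv2.imwrite("pics/c1.png",a)
b=cv2.resize(cv2.cvtColor(S["pixels"][190:310,140:350],cv2.COLOR_RGB2BGR),None,fx=3.8,fy=3.8,interpolation=cv2.INTER_NEAREST)
cv2.imwrite("pics/c2.png",b)
c=cv2.resize(cv2.cvtColor(T["pixels"][140:245,165:265],cv2.COLOR_RGB2BGR),None,fx=4,fy=4,interpolation=cv2.INTER_NEAREST)
d=cv2.resize(cv2.cvtColor(S["pixels"][110:215,365:495],cv2.COLOR_RGB2BGR),(400,323),interpolation=cv2.INTER_NEAREST)
o=np.zeros((420,800,3),np.uint8);o[:420,:400]=c;o[:323,400:]=d;cv2.imwrite("pics/c3.png",o)
E
```

```text
S red [166.9 222.6] 287 [[151.10000610351562, 220.3000030517578], [156.3000030517578, 210.6999969482422], [182.3000030517578, 224.89999389648438], [177.10000610351562, 234.39999389648438]]
S red [174.  274.1] 610 [[155.6999969482422, 257.1000061035156], [167.39999389648438, 249.8000030517578], [192.60000610351562, 290.79998779296875], [180.89999389648438, 298.0]]
S crust? [227.5 202.3] 860
S crust? [301.9 214.6] 28
S crust? [280.3 233.5] 31
S crust? [301.8 234.1] 25
S crust? [261.3 267.6] 1010
S dark [422.  160.9] 950 [[388.5, 160.10000610351562], [453.70001220703125, 143.8000030517578], [457.8999938964844, 160.5], [392.70001220703125, 176.8000030517578]]
T red [440.2 199.2] 342 [[431.70001220703125, 184.5], [442.29998779296875, 182.3000030517578], [448.5, 213.6999969482422], [438.0, 215.8000030517578]]
T red [432.6 252.7] 141 [[424.20001220703125, 245.10000610351562], [429.6000061035156, 241.8000030517578], [441.20001220703125, 260.6000061035156], [435.79998779296875, 264.0]]
T crust? [342.3 208.1] 890
T crust? [345.4 193.3] 77
T crust? [357.6 202.8] 60
T crust? [346.  205.6] 12
T crust? [334.6 211.5] 67
T dark [235.3 179.7] 463 [[217.39999389648438, 150.3000030517578], [228.10000610351562, 146.39999389648438], [251.1999969482422, 210.1999969482422], [240.5, 214.10000610351562]]
```

View pics/c1.png

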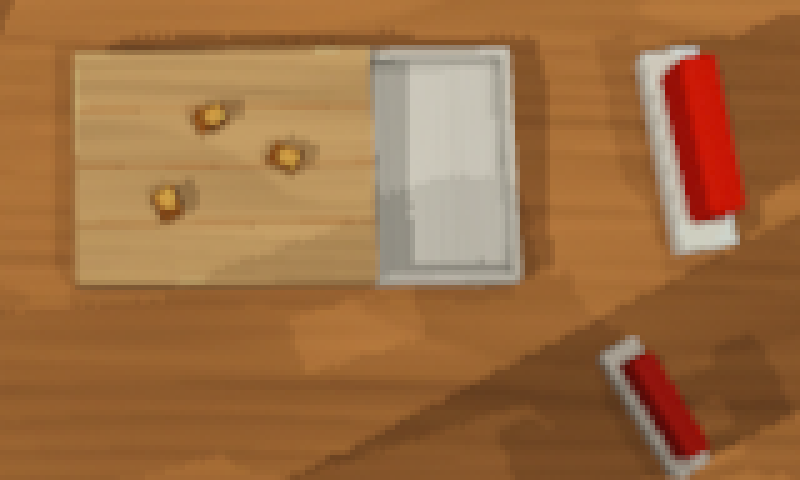

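View pics/c2.png

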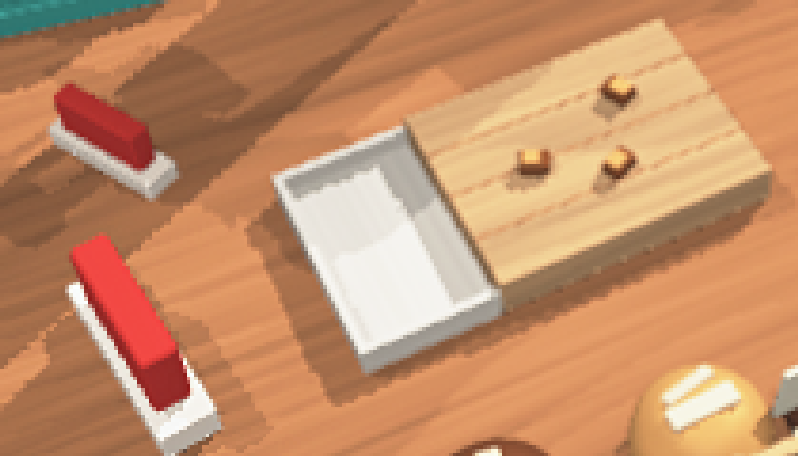

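View pics/c3.png

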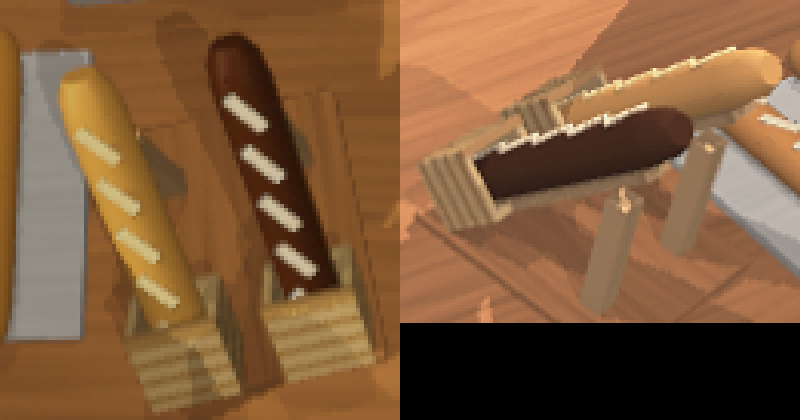

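The enlarged crop confirms it: the larger red scraper with the white foot, at top (438,201) / scene (178,281), is the one meant. The smaller red one at top (431,253) and the turquoise one are decoys. The dark baguette runs from its upper end at top (222,149) to its pocket near (245,215).

```bash
python3 - <<'E'
from h import *
S=pickle.load(open("scene0.pkl","rb"));T=pickle.load(open("top0.pkl","rb"))
np.set_printoptions(precision=4,suppress=True)
tc=lambda L:np.array(L)/5+[300,172]; sc=lambda L:np.array(L)/3.8+[140,190]
print("scr corners",tri(T,tc([(688,60),(715,56),(711,215),(744,208)]),S,sc([(181,347),(140,363),(103,236),(73,250)])))
print("board",b:=tri(T,tc([(75,52),(372,50),(378,285),(77,285)]),S,sc([(770,173),(500,288),(405,122),(658,20)])))
print("board@.03",plane(T,tc([(75,52),(372,50),(378,285),(77,285)]),.03),plane(S,sc([(770,173),(500,288),(405,122),(658,20)]),.03))
print("tray@.022",plane(T,tc([(509,47),(522,280)]),.022),plane(S,sc([(365,360),(275,180)]),.022))
print("crust",tri(T,tc([(212,115),(288,155),(168,198)]),S,sc([(618,160),(533,160),(618,90)])))
# scraper bright top face by mask
for n,s,c in(("T",T,(440,199)),("S",S,(174,274))):
    H=hsv(s).astype(int);p=s["pixels"].astype(int);m=(p[...,0]-p[...,1]>90)
    r=[q for q in blobs(m,30) if np.hypot(*(q[0]-c))<8][0][2]
    v=H[...,2]; th=cv2.threshold(v[r].astype(np.uint8),0,255,cv2.THRESH_OTSU)[0]; f=r&(v>th)
    ys,xs=np.nonzero(f);rc=cv2.minAreaRect(np.c_[xs,ys].astype(np.float32))
    print(n,th,f.sum(),xs.mean(),ys.mean(),rc); P=plane(s,[(xs.mean(),ys.mean())],.072)[0];print(P)
    q=cv2.PCACompute(plane(s,np.c_[xs,ys],.072)[:,:2].astype(np.float32),None)[1][0];print("yaw",np.degrees(np.arctan2(q[1],q[0])))
# baguette row/col edge profile
v=T["pixels"].max(2);
for y in range(150,212,8): print(y,v[y,212:256].tolist())
v=S["pixels"].max(2)
for x in range(392,462,10): print(x,v[135:190,x].tolist())
E
```

```text
scr corners [[ 0.571  -0.3554  0.0678  0.0107]
 [ 0.5729 -0.3754  0.0682  0.004 ]
 [ 0.474  -0.3705  0.0632  0.0036]
 [ 0.4783 -0.3892  0.0662  0.0049]]
board [[ 0.5801  0.0209  0.0223  0.0031]
 [ 0.5848 -0.1687  0.0227  0.0057]
 [ 0.4335 -0.1715  0.0188  0.0059]
 [ 0.4294  0.0167  0.0229  0.0031]]
board@.03 [[ 0.5775  0.0194  0.03  ]
 [ 0.582  -0.1704  0.03  ]
 [ 0.4312 -0.1728  0.03  ]
 [ 0.4279  0.0152  0.03  ]] [[ 0.5858  0.0191  0.03  ]
 [ 0.5908 -0.1677  0.03  ]
 [ 0.4442 -0.1713  0.03  ]
 [ 0.4359  0.0152  0.03  ]]
tray@.022 [[ 0.5874 -0.2596  0.022 ]
 [ 0.4368 -0.2644  0.022 ]] [[ 0.597  -0.2564  0.022 ]
 [ 0.4458 -0.2604  0.022 ]]
crust [[ 0.5374 -0.0661  0.0361  0.0043]
 [ 0.5127 -0.114   0.0351  0.0048]
 [ 0.4838 -0.0396  0.0346  0.003 ]]
T 176.0 224 441.85267857142856 198.45982142857142 ((441.90386962890625, 198.51927185058594), (31.574697494506836, 7.0601806640625), 78.69007110595703)
[ 0.5234 -0.3707  0.072 ]
yaw 9.032431
S 193.0 411 171.99756690997566 268.5571776155718 ((172.42135620117188, 269.1741638183594), (38.90192413330078, 11.341978073120117), 57.9946174621582)

[... 2886 characters left out ...]
, 65, 67, 68, 66, 64, 64, 62, 62, 61, 57, 55, 53, 52, 50, 44, 98, 125, 133, 134, 142, 141, 137, 147, 150, 148, 147, 148, 147, 148, 147, 148, 148, 148, 147, 148, 148, 148, 148]
442 [229, 217, 205, 191, 186, 184, 183, 178, 168, 247, 206, 105, 77, 78, 74, 72, 70, 70, 69, 68, 67, 65, 63, 61, 58, 56, 54, 53, 50, 44, 96, 117, 122, 125, 129, 120, 117, 116, 130, 157, 158, 145, 139, 140, 145, 154, 157, 162, 170, 173, 172, 169, 168, 166, 166]
452 [190, 187, 186, 183, 182, 178, 173, 168, 165, 143, 105, 95, 93, 90, 86, 81, 82, 81, 78, 72, 69, 65, 61, 59, 55, 51, 76, 134, 181, 185, 171, 166, 167, 171, 173, 172, 170, 141, 122, 122, 123, 127, 136, 142, 143, 145, 145, 146, 147, 145, 145, 145, 145, 144, 143]
```

```bash
python3 - <<'E'
from h import *
S=pickle.load(open("scene0.pkl","rb"));T=pickle.load(open("top0.pkl","rb"))
np.set_printoptions(precision=4,suppress=True)
def line(tp,sp):
    n1=[];
    for s,p in((T,tp),(S,sp)):
        c,d=ray(s,p);n=np.linalg.svd(d)[2][2];n1.append((n,n@c))
    (a,ka),(b,kb)=n1;u=np.cross(a,b);u/=np.linalg.norm(u);u*=np.sign(u[2])
    p0=np.linalg.lstsq(np.array([a,b,u]),np.array([ka,kb,0]),rcond=None)[0];return p0,u
p0,u=line([(224.5,158),(226.8,166),(229.9,174),(232.5,182),(235.2,190),(237.9,198),(240.6,206)],[(402,163.8),(412,161.7),(422,159.6),(432,157.5),(442,155.3)])
print("dir",u,"elev",np.degrees(np.arcsin(u[2])),"yaw",np.degrees(np.arctan2(u[1],u[0])))
print("@z.131",p0+u*(.131-p0[2])/u[2])
# nearest axis point to tip rays
for s,p in((T,(222,148)),(S,(458.5,150))):
    c,d=ray(s,[p]);k=np.linalg.lstsq(np.c_[u,-d[0]],c-p0,rcond=None)[0];t=p0+k[0]*u;print("tip",t,"mid",t-.13*u)
for n,s in(("top",T),("scene",S)):
    v=s["pixels"].max(2)
    m=v<85; roi=(205,135,262,216) if n=="top" else (388,130,475,185)
    bb=max(blobs(m,50,roi),key=lambda q:q[1])[2]; ys,xs=np.nonzero(bb);print(n,xs.min(),xs.max(),ys.min(),ys.max())
# board with half-pixel fix
tc=lambda L:np.array(L)/5+[299.5,171.5]; sc=lambda L:np.array(L)/3.8+[139.5,189.5]
print(tri(T,tc([(75,52),(372,50),(378,285),(77,285)]),S,sc([(770,173),(500,288),(405,122),(658,20)])))
A=plane(T,tc([(75,52),(372,50),(378,285),(77,285)]),.03);B=plane(S,sc([(770,173),(500,288),(405,122),(658,20)]),.03)
print(A.mean(0),B.mean(0),[np.degrees(np.arctan2(*(q[0]+q[3]-q[1]-q[2])[[1,0]])) for q in(A,B)])
E
```

```text
dir [0.6999 0.1772 0.6919] elev 43.78340393815015 yaw 14.210606294212061
@z.131 [0.5302 0.2523 0.131 ]
tip [0.6231 0.2759 0.2229] mid [0.5322 0.2528 0.1329]
tip [0.6264 0.2767 0.2261] mid [0.5354 0.2536 0.1361]
top 217 249 148 214
scene 389 459 146 174
[[ 0.5804  0.021   0.0248  0.0001]
 [ 0.5852 -0.1683  0.0252  0.0025]
 [ 0.4342 -0.1711  0.0213  0.0027]
 [ 0.43    0.0168  0.0255  0.0001]]
[ 0.5062 -0.0756  0.03  ] [ 0.5122 -0.0766  0.03  ] [np.float64(91.17064719952374), np.float64(92.06441618630487)]
```

Two views give these positions:
- **Scraper:** (.527, -.371), yaw 9°, grip top about .067 (nominal .072).
- **Board:** centre (.509, -.076), yaw about 1.6°.
- **Dark baguette:** middle (.532, .2525, .132), yaw 14.2°, elevation 44°.

These agree with the given sizes to about 5 mm. Next I move above the scraper.

Call:
{"op": "carry_out", "data": {
  "motion": "0 0 0 0 0 0.052 1; 0 0 0 0 0 0.052 1; 0.215 -0.055 0 0 0 0 1; 0.215 -0.055 0 0 0 0 1; 0.215 -0.055 0 0 0 0 1; 0.215 -0.055 0 0 0 0 1; 0.215 -0.055 0 0 0 0 1; 0.215 -0.055 0 0 0 0 1; 0.215 -0.055 0 0 0 0 1; 0.215 -0.055 0 0 0 0 1; 0 0 0 0 0 0 1; 0 0 0 0 0 0 1"
}}

```text
time: 1.6
tool_pos: [0.5268, -0.3712, 0.2236]
ee_rot: [-3.141, 0.002, 0.157]
wrist_force: [-0.2, -0.1, 0.1]
width: 0.0938
finger_force: 0.0
```

Call:
{"op": "carry_out", "data": {
  "motion": "0 0 0.25 0 0 0 1; 0 0 0.25 0 0 0 1; 0 0 0.2 0 0 0 1; 0 0 0.1 0 0 0 1; 0 0 0.055 0 0 0 1; 0 0 0 0 0 0 1; 0 0 0 0 0 0 0; 0 0 0 0 0 0 0; 0 0 0 0 0 0 0; 0 0 0 0 0 0 0; 0 0 0 0 0 0 0; 0 0 0 0 0 0 0"
}}

```text
time: 3.1
tool_pos: [0.5273, -0.3711, 0.0532]
ee_rot: [-3.142, 0.0, 0.157]
wrist_force: [-0.2, 0.1, -0.6]
width: 0.0373
finger_force: 0.0
```

Call:
{"op": "carry_out", "data": {
  "motion": "0 0 0 0 0 0 0; 0 0 0 0 0 0 0; 0 0 0 0 0 0 0; 0 0 0 0 0 0 0; 0 0 -0.2 0 0 0 0; 0 0 -0.2 0 0 0 0; 0 0 0 0 0 0 0; 0 0 0 0 0 0 0"
}}

```text
time: 4.1
tool_pos: [0.5267, -0.3706, 0.1314]
ee_rot: [-3.14, 0.002, 0.157]
wrist_force: [-0.2, 0.0, -2.0]
width: 0.0239
finger_force: 30.0
```

Call:
{"op": "carry_out", "data": {
  "motion": "0 0 0 0 0 0.0617 0; -0.006 -0.2475 0 0 0 0 0; -0.006 -0.2475 0 0 0 0 0; -0.006 -0.2475 0 0 0 0 0; -0.006 -0.2475 0 0 0 0 0; -0.006 -0.2475 0 0 0 0 0; -0.006 -0.2475 0 0 0 0 0; -0.006 -0.2475 0 0 0 0 0; -0.006 -0.2475 0 0 0 0 0; 0 0 0 0 0 0 0; 0 0 0 0 0 0 0"
}}

```text
time: 5.48
tool_pos: [0.5057, 0.0242, 0.1313]
ee_rot: [3.141, 0.004, 0.028]
wrist_force: [0.2, 0.9, -2.0]
width: 0.024
finger_force: 30.0
```

```bash
python3 - <<'E'
from h import *
from bench import imaging
s=imaging.snapshot("scene");t=imaging.snapshot("top")
a=cv2.resize(s["pixels"][150:300,200:380],(480,400),interpolation=0);b=cv2.resize(t["pixels"][160:260,290:370],(320,400),interpolation=0)
cv2.imwrite("pics/d1.png",cv2.cvtColor(np.hstack([a,b]),cv2.COLOR_RGB2BGR))
E
```

```text
(no output)
```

View pics/d1.png

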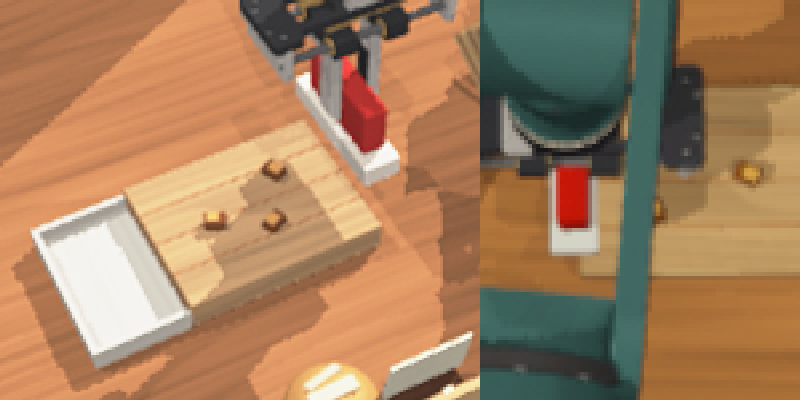

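The scraper is held straight, just off the board's +y edge. All three crusts are still on the board, at crop (274,169), (214,219) and (274,221). Now I lower it.

Call:
{"op": "carry_out", "data": {
  "motion": "0 0 0.1 0 0 0 0; 0 0 0.08 0 0 0 0; 0 0 0.045 0 0 0 0; 0 0 0 0 0 0 0; 0 0 0 0 0 0 0"
}}

```text
time: 6.2
tool_pos: [0.5073, 0.0243, 0.0888]
ee_rot: [3.141, -0.001, 0.028]
wrist_force: [0.3, -0.9, -1.1]
width: 0.0236
finger_force: 30.0
```

Call:
{"op": "carry_out", "data": {
  "motion": "0 0 0 0 0 0 0; 0 0 0 0 0 0 0"
}}

```text
time: 6.45
tool_pos: [0.5072, 0.0245, 0.0889]
ee_rot: [3.141, -0.001, 0.028]
wrist_force: [-0.5, 0.2, -1.7]
width: 0.024
finger_force: 30.0
```

Call:
{"op": "carry_out", "data": {
  "motion": "0 0 0.016 0 0 0 0; 0 0 0 0 0 0 0; 0 0 0 0 0 0 0"
}}

```text
time: 6.82
tool_pos: [0.5067, 0.0245, 0.0849]
ee_rot: [3.142, 0.0, 0.028]
wrist_force: [0.4, -0.1, -1.5]
width: 0.024
finger_force: 30.0
```

Call:
{"op": "carry_out", "data": {
  "motion": "0 0.06 0 0 0 0 0; 0 0.075 0 0 0 0 0; 0 0.075 0 0 0 0 0; 0 0.075 0 0 0 0 0; 0 0.075 0 0 0 0 0; 0 0.075 0 0 0 0 0; 0 0.075 0 0 0 0 0; 0 0.075 0 0 0 0 0; 0 0.075 0 0 0 0 0; 0 0.075 0 0 0 0 0; 0 0.06 0 0 0 0 0; 0 0 0 0 0 0 0"
}}

```text
time: 8.32
tool_pos: [0.5112, -0.1355, 0.085]
ee_rot: [3.141, -0.0, 0.026]
wrist_force: [0.0, -0.4, -2.6]
width: 0.0235
finger_force: 30.0
```

Call:
{"op": "carry_out", "data": {
  "motion": "0 0.05 0 0 0 0 0; 0 0.05 0 0 0 0 0; 0 0.05 0 0 0 0 0; 0 0.05 0 0 0 0 0; 0 0.03 0 0 0 0 0; 0 0 0 0 0 0 0; 0 0 0 0 0 0 0"
}}

```text
time: 9.2
tool_pos: [0.5124, -0.1803, 0.085]
ee_rot: [-3.141, 0.0, 0.028]
wrist_force: [0.1, -0.4, -1.7]
width: 0.0239
finger_force: 30.0
```

```bash
python3 - <<'E'
from h import *
from bench import imaging
s=imaging.snapshot("scene");t=imaging.snapshot("top")
a=cv2.resize(s["pixels"][180:300,200:350],(500,400),interpolation=0);b=cv2.resize(t["pixels"][160:260,345:420],(300,400),interpolation=0)
cv2.imwrite("pics/d2.png",cv2.cvtColor(np.hstack([a,b]),cv2.COLOR_RGB2BGR))
E
```

```text
(no output)
```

View pics/d2.png

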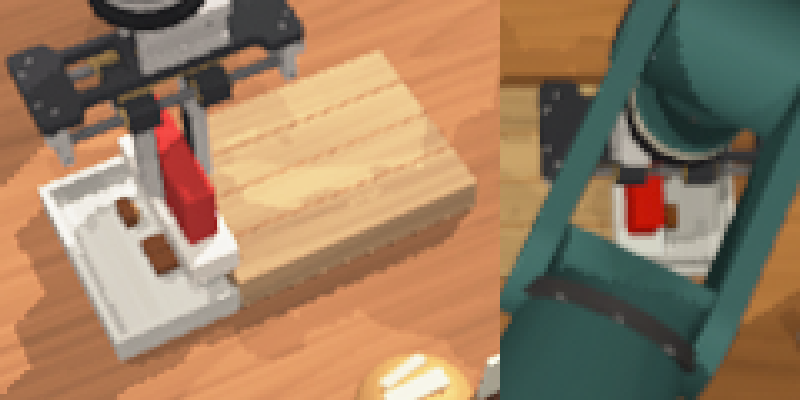

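Two crusts are visible in the tray at crop (127,211) and (160,253). The third could be hidden behind the scraper, so I raise it, move aside towards the drop-off spot, and look.

Call:
{"op": "carry_out", "data": {
  "motion": "0 0 -0.2 0 0 0 0; 0 0 -0.2 0 0 0 0; 0 0.24 0 0 0 0 0; 0 0.24 0 0 0 0 0; 0 0.24 0 0 0 0 0; 0 0.24 0 0 0 0 0; 0 0 0 0 0 0 0; 0 0 0 0 0 0 0; 0 0 0 0 0 0 0"
}}

```text
time: 10.42
tool_pos: [0.5181, -0.3711, 0.1653]
ee_rot: [-3.141, -0.0, 0.029]
wrist_force: [0.3, 0.8, -2.7]
width: 0.0236
finger_force: 30.0
```

```bash
python3 - <<'E'
from h import *
from bench import imaging
s=imaging.snapshot("scene");t=imaging.snapshot("top")
a=cv2.resize(s["pixels"][180:300,200:350],(500,400),interpolation=0);b=cv2.resize(t["pixels"][160:260,345:420],(300,400),interpolation=0)
cv2.imwrite("pics/d3.png",cv2.cvtColor(np.hstack([a,b]),cv2.COLOR_RGB2BGR))
np.set_printoptions(precision=3,suppress=True)
for n,i,roi in(("S",s,(210,225,272,290)),("T",t,(376,185,402,225))):
    H=hsv(i).astype(int)
    for c,ar,m in blobs((H[...,1]>80),6,roi): print(n,c,ar,plane(i,[c],.015))
E
```

```text
S [229.4 268.8] 1210 [[ 0.545 -0.254  0.015]]
S [262.9 239.2] 567 [[ 0.5   -0.152  0.015]]
S [238.  242.9] 41 [[ 0.484 -0.21   0.015]]
S [248.  255.4] 93 [[ 0.529 -0.202  0.015]]
T [384.2 199.6] 59 [[ 0.528 -0.203  0.015]]
T [387.  213.5] 24 [[ 0.483 -0.212  0.015]]
```

View pics/d3.png

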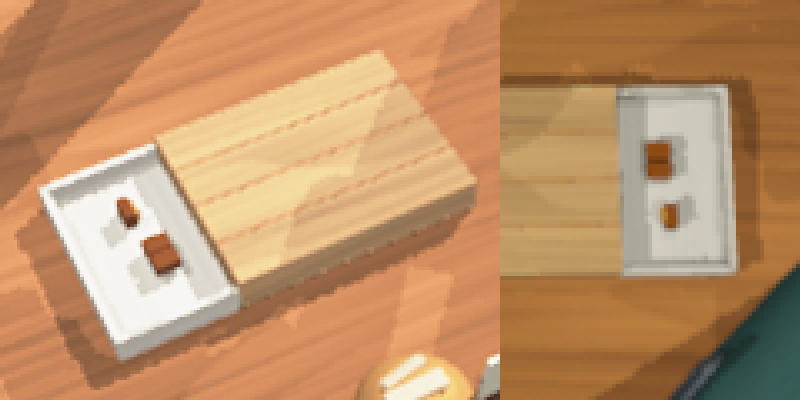

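All three crusts are in the tray: one alone at (.484, -.211) and two lying side by side at (.529, -.203), where the blob has double area with a seam. Now I put the scraper down.

Call:
{"op": "carry_out", "data": {
  "motion": "0 0 0.2 0 0 0 0; 0 0 0.2 0 0 0 0; 0 0 0.1 0 0 0 0; 0 0 0.045 0 0 0 0; 0 0 0 0 0 0 0; 0 0 0 0 0 0 0"
}}

```text
time: 11.28
tool_pos: [0.5188, -0.3732, 0.0581]
ee_rot: [3.139, -0.003, 0.028]
wrist_force: [-0.6, -0.2, -2.0]
width: 0.024
finger_force: 30.0
```

Call:
{"op": "carry_out", "data": {
  "motion": "0 0 0.02 0 0 0 0; 0 0 0.005 0 0 0 0; 0 0 0 0 0 0 0; 0 0 0 0 0 0 0"
}}

```text
time: 11.78
tool_pos: [0.5187, -0.3732, 0.0532]
ee_rot: [3.139, -0.003, 0.028]
wrist_force: [0.5, 0.1, 5.8]
width: 0.0239
finger_force: 30.0
```

Call:
{"op": "carry_out", "data": {
  "motion": "0 0 0 0 0 0 1; 0 0 0 0 0 0 1; 0 0 0 0 0 0 1; 0 0 0 0 0 0 1; 0 0 0 0 0 0 1; 0 0 0 0 0 0 1; 0 0 -0.1 0 0 0 1; 0 0 -0.2 0 0 0 1; 0 0 -0.3 0 0 0 1; 0 0 -0.3 0 0 0 1; 0 0 -0.3 0 0 -0.053 1; 0 0 0 0 0 -0.053 1"
}}

```text
time: 13.28
tool_pos: [0.5193, -0.3736, 0.3016]
ee_rot: [3.128, -0.01, 0.254]
wrist_force: [1.1, -0.1, 0.2]
width: 0.0941
finger_force: 0.0
```

Call:
{"op": "carry_out", "data": {
  "motion": "0.0335 -0.2515 0 0 0 0 1; 0.0335 -0.2515 0 0 0 0 1; 0.0335 -0.2515 0 0 0 0 1; 0.0335 -0.2515 0 0 0 0 1; 0.0335 -0.2515 0 0 0 0 1; 0.0335 -0.2515 0 0 0 0 1; 0.0335 -0.2515 0 0 0 0 1; 0.0335 -0.2515 0 0 0 0 1; 0.0335 -0.2515 0 0 0 0 1; 0.0335 -0.2515 0 0 0 0 1; 0.0335 -0.2515 0 0 0 0 1; 0.0335 -0.2515 0 0 0 0 1"
}}

```text
time: 14.78
tool_pos: [0.446, 0.234, 0.2932]
ee_rot: [-3.141, -0.003, 0.25]
wrist_force: [-0.3, 0.1, -0.7]
width: 0.0942
finger_force: 0.0
```

Call:
{"op": "carry_out", "data": {
  "motion": "0 0 0 0 0.075 0 1; 0 0 0 0 0.075 0 1; 0 0 0 0 0.075 0 1; 0 0 0 0 0.075 0 1; 0 0 0 0 0.075 0 1; 0 0 0 0 0 0 1; 0 0 0 0 0 0 1"
}}

```text
time: 15.65
tool_pos: [0.4472, 0.2326, 0.2941]
ee_rot: [-3.141, -0.788, 0.249]
wrist_force: [0.5, 0.3, 0.1]
width: 0.0938
finger_force: 0.0
```

```bash
python3 - <<'E'
from h import *
from bench import imaging,readout
from scipy.spatial.transform import Rotation as R
np.set_printoptions(precision=4,suppress=True)
o=readout.get_obs();print(o["tool_pos"],o["joint_positions"]);M=R.from_euler("xyz",o["ee_rot"]).as_matrix();print(M)
d=np.array([.532,.2525,.132])-o["tool_pos"];print("tool-frame shift/200mm",M.T@d/.2)
ps=np.radians(14.2);c,s=np.cos(ps),np.sin(ps);q=.5**.5
W=np.array([[q*c,s,q*c],[q*s,-c,q*s],[q,0,-q]]);print("turn/120",R.from_matrix(M.T@W).as_rotvec(degrees=True)/120)
# scraper still upright + dark/pale check in the scene
for n in("scene","top"):
    i=imaging.snapshot(n);pickle.dump(i,open(n+"1.pkl","wb"))
i=pickle.load(open("scene1.pkl","rb"));a=i["pixels"][90:330,140:500]
cv2.imwrite("pics/d4.png",cv2.cvtColor(cv2.resize(a,(800,533),interpolation=0),cv2.COLOR_RGB2BGR))
E
```

```text
[0.4472 0.2326 0.2941] [ 0.4682 -0.5519  1.9371 -0.1845  0.9884  1.829 ]
[[ 0.6836  0.2471  0.6867]
 [ 0.1738 -0.969   0.1756]
 [ 0.7088 -0.0007 -0.7054]]
tool-frame shift/200mm [-0.2674  0.009   0.8805]
turn/120 [-0.0009 -0.0012  0.0004]
```

View pics/d4.png

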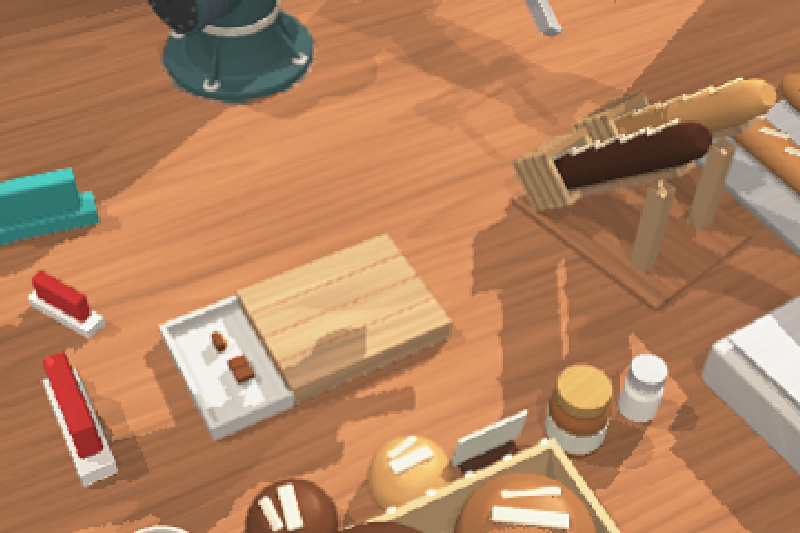

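The scraper stands upright at (80,420), the crusts are in the tray, and both baguettes are undisturbed. Next I descend along the tool axis to the dark baguette's middle.

Call:
{"op": "carry_out", "data": {
  "motion": "-0.13 0.009 0.25 0 0 0 1; -0.137 0 0.25 0 0 0 1; 0 0 0.2 0 0 0 1; 0 0 0.12 0 0 0 1; 0 0 0.06 0 0 0 1; 0 0 0 0 0 0 1; 0 0 0 0 0 0 1"
}}

```text
time: 16.62
tool_pos: [0.5315, 0.2523, 0.1304]
ee_rot: [-3.141, -0.787, 0.25]
wrist_force: [-0.2, 0.6, 0.4]
width: 0.0939
finger_force: 0.0
```

Call:
{"op": "carry_out", "data": {
  "motion": "0 0 0 0 0 0 0; 0 0 0 0 0 0 0; 0 0 0 0 0 0 0; 0 0 0 0 0 0 0; 0 0 0 0 0 0 0; 0 0 0 0 0 0 0; 0 0 0 0 0 0 0; 0 0 0 0 0 0 0; 0 0 0 0 0 0 0"
}}

```text
time: 17.75
tool_pos: [0.5309, 0.2522, 0.1289]
ee_rot: [-3.141, -0.786, 0.249]
wrist_force: [-1.6, 0.4, 2.3]
width: 0.0435
finger_force: 30.0
```

Call:
{"op": "carry_out", "data": {
  "motion": "0.05 0 -0.01 0 0 0 0; 0.1 0 0 0 0 0 0; 0.1 0 0 0 0 0 0; 0.1 0 0 0 0 0 0; 0.1 0 0 0 0 0 0; 0 0 0 0 0 0 0; 0 0 0 0 0 0 0"
}}

```text
time: 18.62
tool_pos: [0.5905, 0.2669, 0.1923]
ee_rot: [3.141, -0.783, 0.25]
wrist_force: [-0.2, -0.1, -1.8]
width: 0.0427
finger_force: 30.0
```

Call:
{"op": "carry_out", "data": {
  "motion": "0.03 0 -0.1 0 0 0 0; 0.03 0 -0.15 0 0 0 0; 0.16 0 -0.16 0 0 0 0; 0.16 0 -0.16 0 0 0 0; 0 0 0 0 -0.075 0 0; 0 0 0 0 -0.075 0 0; 0 0 0 0 -0.075 0 0; 0 0 0 0 -0.075 0 0; 0 0 0 0 -0.075 0 0; 0 0 0 0 0 0 0; 0 0 0 0 0 0 0"
}}

```text
time: 20.0
tool_pos: [0.5647, 0.2607, 0.3276]
ee_rot: [3.141, -0.001, 0.25]
wrist_force: [-0.1, 0.4, -1.9]
width: 0.0431
finger_force: 30.0
```

```bash
python3 - <<'E'
from h import *
from bench import imaging,readout
from scipy.spatial.transform import Rotation as R
np.set_printoptions(precision=4,suppress=True)
o=readout.get_obs();print(o["tool_pos"],o["joint_positions"],o["width"],o["wrist_force"],o["wrist_torque"]);M=R.from_euler("xyz",o["ee_rot"]).as_matrix()
print("shift/200",M.T@(np.array([.509,-.076,.24])-o["tool_pos"])/.2)
a=imaging.snapshot("scene")["pixels"][60:330,180:560]
cv2.imwrite("pics/d5.png",cv2.cvtColor(cv2.resize(a,(760,540),interpolation=0),cv2.COLOR_RGB2BGR))
E
```

```text
[0.5647 0.2607 0.3276] [ 0.3416  0.2579  0.9709 -0.0004  1.912   1.6623] 0.04311332017634069 [-0.1493  0.3979 -1.8534] [-0.0005  0.0289  0.0058]
shift/200 [-0.6866  1.5623  0.4381]
```

Call:
{"op": "carry_out", "data": {
  "motion": "-0.086 0.195 0 0 0 0 0; -0.086 0.195 0 0 0 0 0; -0.086 0.195 0 0 0 0 0; -0.086 0.195 0 0 0 0 0; -0.086 0.195 0 0 0 0 0; -0.086 0.195 0 0 0 0 0; -0.086 0.195 0 0 0 0 0; -0.086 0.195 0.1 0 0 0 0; 0 0 0.15 0 0 0 0; 0 0 0.1 0 0 0 0; 0 0 0 0 0 0 0; 0 0 0 0 0 0 0"
}}

```text
time: 21.55
tool_pos: [0.5087, -0.0752, 0.2605]
ee_rot: [3.139, -0.004, 0.25]
wrist_force: [0.4, -0.4, -1.2]
width: 0.0432
finger_force: 30.0
```

```bash
python3 - <<'E'
from h import *
from bench import imaging,readout
np.set_printoptions(precision=4,suppress=True)
o=readout.get_obs();print(o["tool_pos"],np.abs(o["qvel"]).max(),o["wrist_force"],o["wrist_torque"])
a=imaging.snapshot("scene")["pixels"][60:330,140:540]
cv2.imwrite("pics/d6.png",cv2.cvtColor(cv2.resize(a,(800,540),interpolation=0),cv2.COLOR_RGB2BGR))
E
```

```text
[ 0.5087 -0.0752  0.2605] 0.024502717961175844 [ 0.4162 -0.4258 -1.1649] [ 0.0788  0.0034 -0.0285]
```

View pics/d6.png

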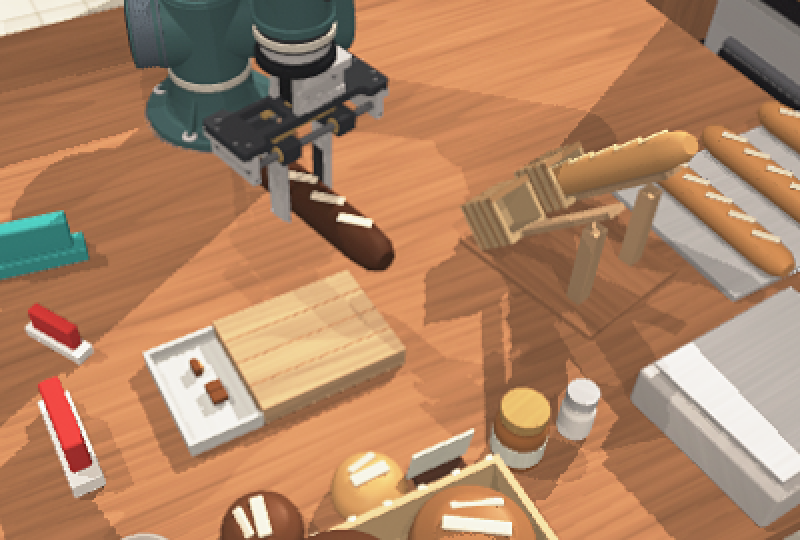

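The dark baguette is held above the board, with its near end at crop (380,258). The crusts, scraper and pale baguette are in place. I settle the arm and check the level numerically.

Call:
{"op": "carry_out", "data": {
  "motion": "0 0 0 0 0 0 0; 0 0 0 0 0 0 0; 0 0 0 0 0 0 0; 0 0 0 0 0 0 0"
}}

```text
time: 22.1
tool_pos: [0.5091, -0.0756, 0.2582]
ee_rot: [3.142, 0.0, 0.25]
wrist_force: [-0.1, 1.2, -1.1]
width: 0.0436
finger_force: 30.0
```

```bash
python3 - <<'E'
from h import *
from bench import imaging,readout
np.set_printoptions(precision=4,suppress=True)
o=readout.get_obs();p=o["tool_pos"];print(p,np.abs(o["qvel"]).max(),o["wrist_torque"])
s=imaging.snapshot("scene");v=s["pixels"].max(2)
bb=max(blobs(v<85,40,(285,135,345,200)),key=lambda q:q[1])[2]
for a in(-13,0,13):
    a=np.radians(a);u=np.array([np.cos(a)*.969,np.cos(a)*.247,np.sin(a)]);print(np.degrees(a),proj(s,[p+.123*u,p+.05*u]))
ys,xs=np.nonzero(bb);print(xs.max(),ys.max(),cv2.fitLine(np.c_[xs,ys].astype(np.float32),cv2.DIST_L2,0,.01,.01).ravel())
E
```

```text
[ 0.5091 -0.0756  0.2582] 0.0009902692135491322 [ 0.0449  0.0316 -0.0317]
-13.0 [[328.3434 197.9539]
 [305.2913 173.2712]]
0.0 [[329.781  189.1847]
 [305.6443 169.616 ]]
13.0 [[329.0719 178.2382]
 [305.1813 165.2318]]
336 195 [  0.6543   0.7562 305.3299 171.3093]
```

```bash
python3 - <<'E'
from h import *
from bench import imaging
s=imaging.snapshot("scene");h=hsv(s)
# whitish cuts lie along the top of the loaf
for c,a,m in blobs((h[...,1]<90)&(h[...,2]>170),6,(284,140,335,180)): print(c,a)
v=s["pixels"].max(2)
for x in range(302,334,6): print(x,v[145:205,x].tolist())
E
```

```text
[290.4 148.9] 50
[303.6 159.8] 61
[317.2 170.7] 78
302 [152, 143, 135, 138, 139, 138, 138, 136, 120, 99, 88, 67, 118, 187, 210, 217, 183, 100, 65, 68, 68, 69, 69, 68, 67, 67, 66, 65, 65, 63, 62, 61, 58, 55, 45, 99, 169, 198, 199, 197, 191, 186, 187, 190, 196, 199, 199, 206, 218, 220, 215, 210, 206, 213, 230, 237, 231, 227, 227, 227]
308 [223, 223, 221, 221, 220, 217, 212, 215, 219, 218, 218, 221, 198, 142, 203, 223, 224, 214, 132, 87, 87, 84, 79, 75, 121, 160, 127, 63, 66, 66, 69, 71, 68, 67, 67, 63, 60, 60, 54, 45, 98, 179, 218, 216, 214, 220, 222, 219, 215, 211, 207, 225, 237, 238, 237, 235, 237, 235, 233, 237]
314 [219, 221, 220, 218, 212, 213, 218, 216, 216, 218, 217, 220, 224, 219, 217, 219, 221, 188, 119, 89, 93, 92, 83, 235, 251, 248, 251, 224, 97, 92, 91, 90, 86, 83, 81, 78, 77, 76, 74, 71, 71, 68, 64, 59, 48, 107, 189, 218, 213, 216, 225, 234, 234, 235, 237, 233, 234, 237, 237, 236]
320 [222, 219, 213, 211, 218, 218, 215, 219, 219, 223, 226, 221, 218, 219, 217, 214, 213, 215, 218, 218, 222, 220, 176, 111, 181, 250, 249, 250, 242, 111, 98, 99, 98, 97, 95, 92, 89, 86, 82, 80, 78, 77, 75, 73, 71, 68, 65, 59, 45, 141, 211, 223, 218, 217, 223, 223, 221, 223, 218, 220]
326 [213, 208, 217, 220, 215, 219, 221, 224, 227, 221, 218, 220, 220, 217, 214, 212, 217, 221, 222, 222, 218, 216, 219, 223, 221, 220, 228, 191, 97, 89, 103, 107, 110, 111, 110, 108, 104, 100, 96, 92, 90, 87, 85, 83, 80, 76, 74, 71, 66, 60, 48, 132, 208, 225, 223, 224, 222, 214, 206, 211]
332 [219, 220, 214, 219, 224, 223, 224, 223, 219, 219, 219, 218, 216, 215, 220, 224, 225, 224, 219, 219, 223, 224, 221, 215, 213, 217, 221, 219, 215, 205, 198, 208, 201, 153, 106, 100, 106, 105, 105, 104, 101, 99, 93, 73, 56, 56, 58, 58, 57, 51, 75, 183, 226, 224, 222, 213, 207, 213, 221, 223]
```

The cuts run at slope .813 in the image, against .81 predicted for level, so the baguette is level and still.

```bash
python3 -c "
from bench import robot
print(robot.close_job())"
```

```text
the job is handed in; nothing more can be done
None
```

The job is handed in, and my last checks met every condition: crusts in the tray, scraper standing upright and let go, dark baguette held level about 23 cm above the middle of the board, and nothing else visibly moved; no verdict was returned.

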